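# Put the chopping board away and draw the spatula out from under the drainer

## Task

Lift the chopping board off the drainer, stand it fully home in the slot of the board stand without dropping it, and let it go. Then draw the red-bladed spatula out of the washing-up bowl: it is longer than the opening the drainer leaves, so tilt it handle first through the opening. Finish while still holding it in the air, all of it a good hand's breadth higher than the drainer and touching nothing but the gripper, leaving the board in its slot and the cup, bottles, jar and white bowl undisturbed.

Things in the scene. Friction and masses are not known exactly. Their poses are not given: they have to be found in the camera images.
- bowl: Fixed grey washing-up bowl, 230 (x) x 390 (y) x 90 mm high, walls 5 mm, inner floor at z = 6 mm. Origin: centre of its underside, z up. A fixed white drainer plate lies on the rim (underside z = 90, top z = 98 mm) over y -195 to +10 mm; the opening left is y +10 to +190, x -110 to +110 mm.
- opening (a point): Middle of the bowl's opening at rim height (bowl frame 0, 100, 90 mm); axes as the bowl's. On the drainer beside it two ridges 170 mm long (x), 30 mm high, with a 16 mm gap centred at bowl y = -40 mm, hold the board upright.
- board: Loose wooden chopping board standing on edge between the drainer's ridges: 150 (x) x 12 (y, thickness) x 150 mm (z, height), about 0.22 kg. Origin: centre of its lower edge, z up. It can be pinched by its top edge across the thickness.
- stand: Fixed board stand: wooden base 180 x 100 x 15 mm with two dark steel plates 160 mm long (x) that form one upright slot 18 mm wide (y), open at top and ends; slot floor at z = 15 mm, straight to z = 75, flared lips up to z = 85 mm. Origin: centre of its underside, z up.
- slot (a point): Middle of the stand's slot floor; x along the slot, y across it, z up. The board's origin belongs here, its x axis along the slot's (either way round).
- spatula: Loose spatula, 300 mm long, 0.12 kg, lying flat on the bowl's floor along the bowl's y, handle in the opening, blade under the drainer. x axis runs from butt (-150) to blade tip (+150). Wooden handle x -150 to 30, 22 wide, 18 high; neck 16 wide, 10 high; red blade x 70 to 150, 60 wide, 8 thick; undersides flush. Origin: middle of its length, on its underside, z up.
- spatula_butt (a point): End of the handle, mid-height (spatula frame -150, 0, 9 mm).
- spatula_tip (a point): End of the blade, mid-thickness (spatula frame 150, 0, 4 mm).
- mug: Blue ceramic cup, 68 mm across, 75 mm tall, standing on the drainer's closed end; keep clear. Origin: centre of its underside, z up.
- flask_blue: Blue drinking bottle, 68 mm across, 200 mm tall, at the back of the worktop; keep clear. Origin: centre of its underside, z up.
- flask_black: Dark grey flask, 68 mm across, 220 mm tall, at the back; keep clear. Origin: centre of its underside, z up.
- soap_jar: Green glass jar with brass lid, 72 mm across, 110 mm tall, at the back; keep clear. Origin: centre of its underside, z up.
- sauce: Amber sauce bottle, 56 mm across, 170 mm tall, at the back right; keep clear. Origin: centre of its underside, z up.
- crisp_bowl: White bowl, 140 mm across, 60 mm tall, at the left; keep clear. Origin: centre of its underside, z up.

How it is judged:
By the outcome, as a careful person would: the job done as asked, in the order asked, and still so for the second after the job is handed in, while the arm keeps its last pose, push and grip.
It also fails if it takes over 64 s, if anything falls off the work surface, if the arm or the gripper's body presses on something with over 40 N, if the wrist force passes 120 N, or if a joint passes its speed limit or range.

## Robot

A 7-joint arm with a two-finger parallel gripper is mounted at the origin on the work surface. World frame = base frame: x ahead of the robot, y to its left, z up, the work surface at z = 0. Lengths are in m, angles in rad, forces in N, time in s.
With the tool pointing down it reaches from about 0.425 to 0.875 m from the base axis. Payload 4.7 kg.
Tool frame: the origin (TCP) lies midway between the tips of the shut fingers; the grasp point (between the pads) lies 19 mm behind it; z points along the fingers, y is the line along which they close (so a half turn about z gives the same grasp; the last joint's range is limited). The gripper opens to 87 mm and grips with 3 to 60 N. Pads are 19 mm wide; open, the fingers measure 117 mm over their backs; the gripper's body (75 mm by 190 mm) begins 51 mm behind the grasp point.
Start: joints at [-1.219, 0.321, -0.07, 1.45, 0.023, 1.371, -0.057], TCP at [0.215, 0.613, 0.223] pointing down, gripper open.
Joint ranges: [-2.86, 2.86], [-0.3, 2.09], [-1.38, 1.24], [0.06, 2.45], [-1.56, 4.7], [0.09, 2.05], [-2.69, 2.69]. Speed limits (rad/s): [2.57, 2.57, 3.14, 3.14, 3.14, 3.14, 3.14].

## Interface

Orientations are given as a rotation vector (axis times angle).
In Python, from bench import ctrl gives the robot as it stands.
- The arm moves only by the tool tcp_steps, called after ">>>" by a JSON object that holds its "op" and its "data". Schema: {"type":"object","properties":{"motion":{"type":"string"},"grip_force":{"type":"number"},"only":{"type":"string"},"quiet":{"type":"boolean"},"lines":{"type":"string"}},"required":["motion"],"additionalProperties":false}. motion is a string of 1 to 20 rows, parted by semicolons, with the numbers parted by commas; each row has 5 numbers: dx, dy, dz in units of 20 mm, then a turn about the tool's z in rad, then the opening from 0.0 (shut) to 1.0 (fully open); each row is the pose to reach, as a shift and turn from the pose commanded when the call began, along the tool's axes at that moment; what a row does not reach only later rows make up. A row lasts 1/10 s, in which the tool goes at most 0.05 m and 0.15 rad, less where a joint would pass 70% of its speed; a pose out of reach is approached as far as the arm can. The fingers move at their own pace and stop on an object; grip_force is the grip in N (left out, the last holds). Time passes only in rows, so rows that do not move let the fingers close. The tool returns the time, the measured TCP pose, the force, the opening and the grip force at its end. only (a regular expression) keeps the lines of the reply that match it, lines (a string "A,B") keeps lines A to B, and quiet returns only ok. Input that does not fit is refused with a message, and nothing moves.
- ctrl.get_state(): the state, without advancing time (a new reading comes with each control period).
- ctrl.get_image(name): name is "scene" or "top"; returns the picture (400x640x3 uint8, red, green, blue); there is no depth.
- ctrl.camera_model(name): a dict with "vertical_fov" (degrees; the focal length in pixels is half the picture's height over the tangent of half this angle, whatever the lens; pixels are square), "cx", "cy" (the principal point, pixels), "rvec" (rotation vector, rad) and "tvec" (3), from world to camera coordinates, as OpenCV has them. Camera axes: x right, y down, z forward; pixel columns grow to the right and rows downward; lengths in m; the calibration is good to about 2 mm. A picture is of the moment at which its call begins. camera_model takes no time and is no camera call.
- ctrl.close_job(): hands the job in; it is judged then, once.
The state is a dict: "time": time; "joint_positions": joint angles; "qd": joint speeds; "joint_torque": joint torques, N m; "position": TCP position; "tool_rot": TCP orientation; "ft_force": force on the tool from outside, world axes, zero at the start; "torque": the same for the moment, N m; "grip_width": opening from 0.0 (shut) to 1.0 (fully open); "grip_force": force on a finger pad.
Only numpy, scipy, OpenCV 4.12 (cv2) and the standard library are available. Lean on these libraries where they do the work, as an engineer would, in place of code of your own. Each camera call takes 0.05 s, during which the arm holds its last target. There are 200 camera calls.

## Working session

There is one attempt and no reset: what is moved stays moved. The work goes in short steps, Python scripts to look and compute and a tool call to move; the robot and the scene stay as the last step left them, time stands still between calls to the robot, and variables do not carry over. Pictures are saved under pics/ and viewed, at most 10 in all, crops included, and the job is handed in when it is done.

```bash
ls; mkdir -p pics; python3 - <<'E'
from bench import ctrl
import cv2
for n in("scene","top"):
    cv2.imwrite(f"pics/{n}0.png",ctrl.get_image(n)[:,:,::-1]); print(n,ctrl.camera_model(n))
print(ctrl.get_state())
E
```

```text
bench.py
pics
scene {'vertical_fov': 56.35377490168547, 'cx': 323.6776760263413, 'cy': 194.65947474516165, 'rvec': array([ 1.39405984,  2.35878318, -0.73627562]), 'tvec': array([ 0.23374697, -0.37763996,  1.67400929])}
top {'vertical_fov': 50.226604594893814, 'cx': 317.7324860300254, 'cy': 207.78655316228037, 'rvec': array([ 2.15099094, -2.14669668,  0.16618129]), 'tvec': array([0.02624764, 0.6024836 , 1.45301544])}
{'time': 0.1, 'joint_positions': array([-1.21886163,  0.32170676, -0.07005266,  1.45156068,  0.02259289,
        1.37080457, -0.05693233]), 'qd': array([-0.00102158, -0.00245153, -0.00093136, -0.00210856,  0.00042256,
        0.00095739,  0.00017093]), 'joint_torque': array([ 6.25309963e-05, -4.92571378e+01, -4.05836413e-01, -3.13398707e+01,
       -6.41697971e-02,  3.95439123e-02,  5.90406785e-05]), 'position': array([0.21533599, 0.61276457, 0.22159413]), 'tool_rot': array([-5.28173725e-01, -3.09668372e+00,  2.64337943e-03]), 'ft_force': array([-0.18673903,  0.30233594, -0.13112607]), 'torque': array([-0.01415463,  0.03537327, -0.0332543 ]), 'grip_force': 0.0, 'grip_width': 0.997097059555083}
```
View pics/scene0.png

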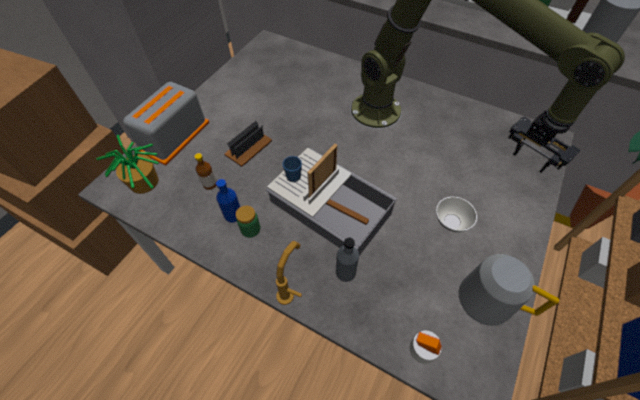

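View pics/top0.png

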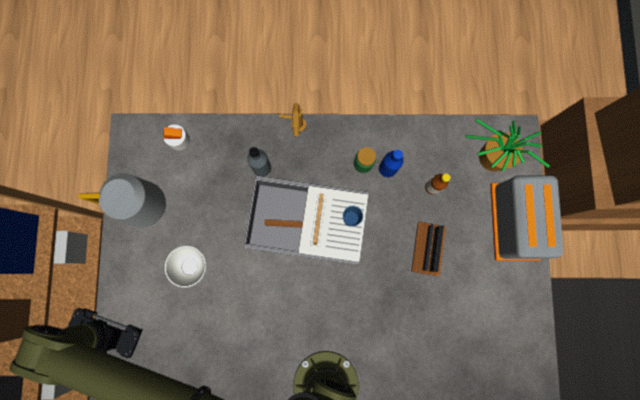

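The scene view shows the bowl around (330,200), the board at (322,170) and the stand at (247,142). The top view shows the bowl spanning (247–368, 180–262), the board at (318,218), the spatula handle at (265–302, 222) and the stand at (428,248). Next I'll enlarge both.

```bash
python3 - <<'E'
import cv2
a=cv2.imread("pics/top0.png")[165:285,240:450]
cv2.imwrite("pics/topc.png",cv2.resize(a,None,fx=3.8,fy=3.8,interpolation=cv2.INTER_CUBIC))
a=cv2.imread("pics/scene0.png")[115:255,215:405]
cv2.imwrite("pics/scenec.png",cv2.resize(a,None,fx=4,fy=4,interpolation=cv2.INTER_CUBIC))
E
```

View pics/topc.png

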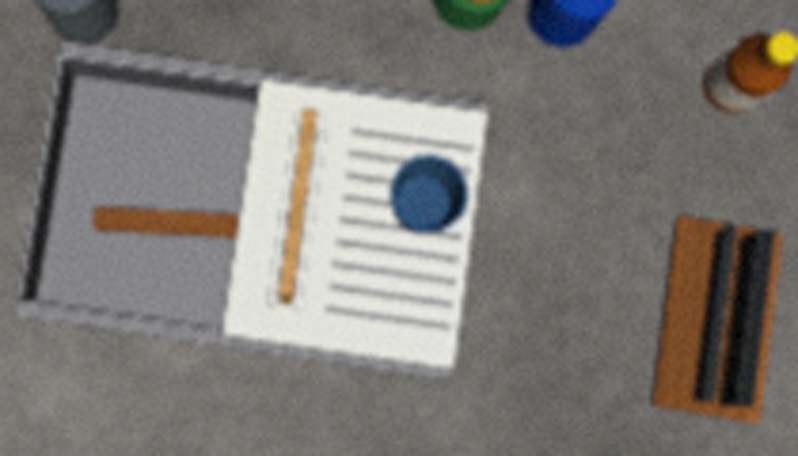

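View pics/scenec.png

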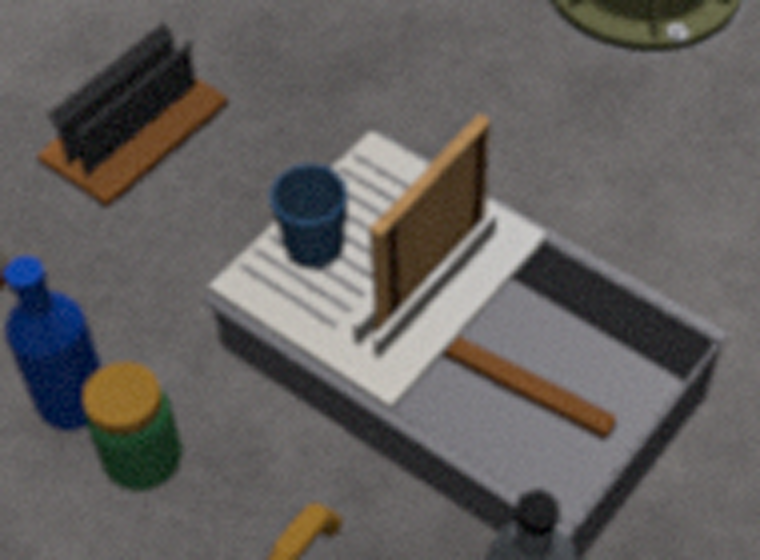

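The crops show the board's top edge ends at top crop (311,110)/(287,300) and scene crop (379,230)/(484,120). The stand base corners are at top crop (680,215), (780,233), (758,420), (653,404). The spatula butt is at top crop (95,219) and scene crop (612,424).

```bash
cat > h.py <<'E'
import numpy as np, cv2
from bench import ctrl
from scipy.spatial.transform import Rotation as R
def cam(n):
    m=ctrl.camera_model(n); f=200/np.tan(np.radians(m["vertical_fov"]/2))
    K=np.array([[f,0,m["cx"]],[0,f,m["cy"]],[0,0,1]]); return K,R.from_rotvec(m["rvec"]).as_matrix(),m["tvec"]
C={n:cam(n) for n in("scene","top")}
def full(n,p,crop):
    ox,oy,s=crop; return np.array([ox+(p[0]+.5)/s-.5, oy+(p[1]+.5)/s-.5])
TC=(240,165,3.8); SC=(215,115,4)
def tri(pt,ps,tc=TC,sc=SC):
    P=[C[n][0]@np.c_[C[n][1],C[n][2]] for n in("top","scene")]
    X=cv2.triangulatePoints(P[0],P[1],full("top",pt,tc),full("scene",ps,sc)).ravel(); X=X[:3]/X[3]
    r=[np.linalg.norm(proj(n,X)-full(n,p,c)) for n,p,c in(("top",pt,tc),("scene",ps,sc))]
    return X,max(r)
def proj(n,X):
    K,Rm,t=C[n]; x=K@(Rm@X+t); return x[:2]/x[2]
def plane(n,p,z,crop):
    K,Rm,t=C[n]; u=full(n,p,crop); d=Rm.T@np.linalg.inv(K)@[*u,1]; c=-Rm.T@t; return c+d*(z-c[2])/d[2]
E
python3 - <<'E'
from h import *
np.set_printoptions(precision=4,suppress=True)
for k,a,b in(("board far",(311,110),(379,230)),("board near",(287,300),(484,120)),
 ("butt",(95,219),(612,424)),("handle@drainer",(237,224),(450,345)),
 ("stand nearL? ",(653,404),(226,101)),("stand far right",(780,233),(40,157)),("stand far left",(680,215),(107,202)),
 ("plate Ltop far?",(726,228),(90,165)),("rim left near",(22,310),(720,340)),("drainer edge near",(226,335),(545,235)),("drainer edge far",(261,80),(393,402)),("drainer far right",(487,105),(212,290)),("drainer near right",(453,370),(372,132))):
    print(k,*tri(a,b))
for p in((680,215),(780,233),(758,420),(653,404)): print("stand z15",plane("top",p,.015,TC))
for p in((65,47),(487,105),(453,370),(22,310)): print("rim",plane("top",p,.09 if p[0]<100 else .098,TC))
for p in ((726,226),(766,232),(707,402),(738,404)): print("plates z85",plane("top",p,.085,TC))
for n in C: print(n,-C[n][1].T@C[n][2])
E
```

```text
board far [0.6149 0.019  0.251 ] 0.5882959399965176
board near [0.465  0.0357 0.2406] 0.3787642228121833
butt [0.5531 0.2148 0.0251] 0.00015473775504124137
handle@drainer [0.5524 0.0707 0.0442] 4.696376317327654
stand nearL?  [ 0.3842 -0.3036  0.0121] 0.36519660995611114
stand far right [ 0.5422 -0.4255  0.0158] 0.12685308200947087
stand far left [ 0.5585 -0.3312  0.0175] 0.31085371052590716
plate Ltop far? [ 0.5421 -0.3649  0.0387] 1.5479350123489213
rim left near [0.4652 0.271  0.0839] 0.01131056585711981
drainer edge near [0.4431 0.0896 0.0951] 0.056195897000294745
drainer edge far [0.6688 0.0601 0.1059] 0.08968371361143858
drainer far right [ 0.6458 -0.1391  0.1041] 1.0554799227572138
drainer near right [ 0.4129 -0.1091  0.097 ] 0.019469920904952125
stand z15 [ 0.5592 -0.3327  0.015 ]
stand z15 [ 0.5425 -0.4261  0.015 ]
stand z15 [ 0.3692 -0.3984  0.015 ]
stand z15 [ 0.3837 -0.3019  0.015 ]
rim [0.7019 0.2373 0.09  ]
rim [ 0.6483 -0.1424  0.098 ]
rim [ 0.4128 -0.1089  0.098 ]
rim [0.4649 0.2699 0.09  ]
plates z85 [ 0.5413 -0.3563  0.085 ]
plates z85 [ 0.536 -0.392  0.085]
plates z85 [ 0.3855 -0.3338  0.085 ]
plates z85 [ 0.3838 -0.3611  0.085 ]
scene [1.2191 0.4042 1.1619]
top [0.3837 0.0388 1.5252]
```

```bash
cat > fit.py <<'E'
from h import *
from scipy.optimize import least_squares
np.set_printoptions(precision=4,suppress=True)
def pose(pts,p0):
    def w(p,q): c,s=np.cos(p[2]),np.sin(p[2]); return np.array([p[0]+c*q[0]-s*q[1],p[1]+s*q[0]+c*q[1],q[2]+p[3]])
    f=lambda p: np.concatenate([proj(n,w(p,np.array(q)/1000))-full(n,uv,TC if n=="top" else SC) for n,q,uv in pts])
    r=least_squares(f,p0,loss="soft_l1"); print(r.x[:2],"yaw",np.degrees(r.x[2]),"dz",r.x[3],"\n  res px",np.abs(r.fun).round(1)); return r.x
t,s="top","scene"
print("stand");pose([(t,(90,50,15),(680,215)),(t,(90,-50,15),(780,233)),(t,(-90,-50,15),(758,420)),(t,(-90,50,15),(653,404)),
 (s,(90,50,15),(107,198)),(s,(90,-50,15),(40,155)),(s,(-90,50,15),(226,99))],[.46,-.36,-.16,0])
print("board top mid");pose([(t,(75,0,248),(311,109)),(t,(-75,0,248),(287,301)),(s,(75,0,248),(379,230)),(s,(-75,0,248),(484,120))],[.54,.03,-.14,0])
print("bowl");pose([(t,(115,195,90),(65,47)),(t,(-115,195,90),(22,310)),(t,(115,-195,98),(487,105)),(t,(-115,-195,98),(453,370)),(t,(115,10,98),(261,80)),(t,(-115,10,98),(226,335)),
 (s,(-115,195,90),(720,340)),(s,(-115,10,98),(545,235)),(s,(115,10,98),(393,402)),(s,(115,-195,98),(212,290)),(s,(-115,-195,98),(372,132))],[.557,.064,-.14,0])
print("spat");x=pose([(t,(-150,11,18),(97,207)),(t,(-150,-11,18),(94,231)),(s,(-150,11,18),(613,412)),(s,(-150,-11,18),(603,432)),
 (t,(-10,11,18),(237,212)),(t,(-10,-11,18),(237,236)),(s,(0,0,18),(450,340))],[.55,.07,-1.65,.006])
print("spat butt handle pt -135:",x[:2]-.135*np.array([np.cos(x[2]),np.sin(x[2])]))
E
python3 fit.py
```

```text
stand
[ 0.463 -0.364] yaw -9.450506226892225 dz 0.0031581340293216657 
  res px [0.7 0.3 0.8 0.4 0.3 0.9 0.3 0.4 0.2 1.3 1.  0.1 1.2 0.4]
board top mid
[0.54   0.0273] yaw -6.811788405895926 dz -0.001998297611104169 
  res px [0.2 0.9 0.1 0.7 0.6 0.8 0.5 0.9]
bowl
[0.555 0.065] yaw -7.948216162776559 dz -0.001392887635711376 
  res px [1.4 1.8 1.1 0.9 0.5 1.9 0.9 0.4 0.3 0.2 0.3 0.2 0.7 0.2 0.5 0.3 0.5 1.6
 1.3 0.2 0.9 0. ]
spat
[0.5472 0.0642] yaw -91.6463703687621 dz 0.022426094938116106 
  res px [0.7 0.  0.2 0.1 1.2 2.7 4.1 7.  2.5 0.1 2.2 0.2 3.8 0.3]
spat butt handle pt -135: [0.5511 0.1991]
```

```bash
cat > d.py <<'E'
import sys
from h import *
np.set_printoptions(precision=4,suppress=True)
s=ctrl.get_state(); T=R.from_rotvec(s["tool_rot"]).as_matrix()
yd=np.degrees(np.arctan2(T[1,1],T[0,1]))
print("t",s["time"],"pos",s["position"],"ydir",yd,"down",T[:,2],"w",s["grip_width"],"gf",s["grip_force"],"F",s["ft_force"],"q",s["joint_positions"])
a=list(map(float,sys.argv[1:]))
for i in range(0,len(a),4):
    turn=(yd-a[i+3]+90)%180-90
    print("target",a[i:i+4],"delta",T.T@(np.array(a[i:i+3])-s["position"]),"turn",np.radians(turn))
E
python3 d.py .40 .30 .33 82.6 .540 .0273 .33 82.6  .540 .0273 .222 82.6
```

```text
t 0.1 pos [0.2153 0.6128 0.2216] ydir 70.64142110366369 down [-0.0005 -0.0016 -1.    ] w 0.997097059555083 gf 0.0 F [-0.1867  0.3023 -0.1311] q [-1.2189  0.3217 -0.0701  1.4516  0.0226  1.3708 -0.0569]
target [0.4, 0.3, 0.33, 82.6] delta [-0.2779 -0.2341 -0.108 ] turn -0.20871657560057819
target [0.54, 0.0273, 0.33, 82.6] delta [-0.5004 -0.4449 -0.1076] turn -0.20871657560057819
target [0.54, 0.0273, 0.222, 82.6] delta [-0.5004 -0.4447  0.0004] turn -0.20871657560057819
```

Careful with the scale: shifts go in units of 20 mm. That gives: -0.05 m is -2.5, -0.5 m is -25.

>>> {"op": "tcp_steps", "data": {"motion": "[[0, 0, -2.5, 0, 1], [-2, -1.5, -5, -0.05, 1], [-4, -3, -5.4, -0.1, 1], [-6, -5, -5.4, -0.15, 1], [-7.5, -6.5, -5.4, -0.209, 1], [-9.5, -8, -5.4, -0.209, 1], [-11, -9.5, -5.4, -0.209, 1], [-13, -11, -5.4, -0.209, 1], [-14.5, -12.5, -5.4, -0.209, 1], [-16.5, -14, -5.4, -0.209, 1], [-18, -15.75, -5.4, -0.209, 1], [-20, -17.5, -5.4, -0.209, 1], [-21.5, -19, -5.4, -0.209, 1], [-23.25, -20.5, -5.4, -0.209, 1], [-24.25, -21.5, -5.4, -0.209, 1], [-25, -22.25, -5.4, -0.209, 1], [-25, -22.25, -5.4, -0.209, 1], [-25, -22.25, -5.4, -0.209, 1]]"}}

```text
refused: motion: the value is not of type 'string' (schema: type "string"). Nothing was moved.
```

The error is about the shape of the input: rows parted by semicolons, with the numbers parted by commas. Fixing that and sending the same move.

>>> {"op": "tcp_steps", "data": {"motion": "0,0,-2.5,0,1;-2,-1.5,-5,-0.05,1;-4,-3,-5.4,-0.1,1;-6,-5,-5.4,-0.15,1;-7.5,-6.5,-5.4,-0.209,1;-9.5,-8,-5.4,-0.209,1;-11,-9.5,-5.4,-0.209,1;-13,-11,-5.4,-0.209,1;-14.5,-12.5,-5.4,-0.209,1;-16.5,-14,-5.4,-0.209,1;-18,-15.75,-5.4,-0.209,1;-20,-17.5,-5.4,-0.209,1;-21.5,-19,-5.4,-0.209,1;-23.25,-20.5,-5.4,-0.209,1;-24.25,-21.5,-5.4,-0.209,1;-25,-22.25,-5.4,-0.209,1;-25,-22.25,-5.4,-0.209,1;-25,-22.25,-5.4,-0.209,1"}}

```text
time: 1.9
position: [0.5394, 0.028, 0.3301]
tool_rot: [-0.203, -3.134, -0.001]
ft_force: [0.5, 0.8, -0.4]
grip_width: 1.002
grip_force: 0.0
```

```bash
python3 - <<'E'
import cv2; from bench import ctrl
a=[ctrl.get_image("top")[150:300,240:450],ctrl.get_image("scene")[95:255,215:405]]
a=[cv2.resize(x[:,:,::-1],(399*1,int(x.shape[0]*399/x.shape[1])),interpolation=cv2.INTER_CUBIC) for x in a]
h=max(x.shape[0] for x in a); a=[cv2.copyMakeBorder(x,0,h-x.shape[0],0,0,cv2.BORDER_CONSTANT) for x in a]
cv2.imwrite("pics/p1.png",cv2.hconcat(a))
E
python3 d.py .540 .0273 .222 82.6
```

```text
t 2.0 pos [0.5393 0.0294 0.3303] ydir 82.7533333970012 down [-0.0007  0.0007 -1.    ] w 1.0031965643588863 gf 0.0 F [ 0.1436 -0.2741  0.2572] q [-0.5625  0.0484  0.4818  1.5629 -0.0232  1.5363  1.364 ]
target [0.54, 0.0273, 0.222, 82.6] delta [-0.0011 -0.002   0.1083] turn 0.00267617263093863
```

View pics/p1.png

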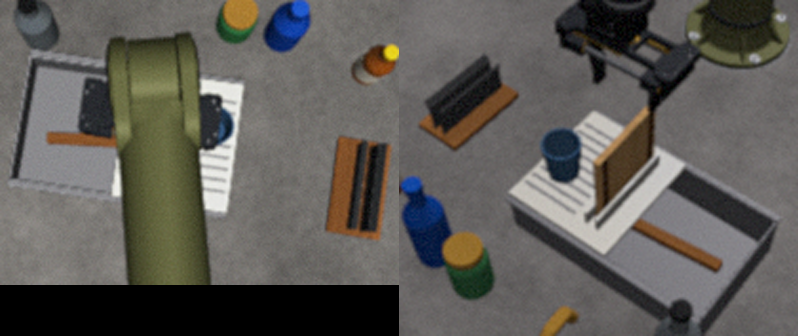

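The gripper is centred over the board and nothing is in the way below it. I'll descend and grip.

Scaled: 0.108 m is 5.4, 0.105 m is 5.25.

>>> {"op": "tcp_steps", "data": {"motion": "-0.05,-0.1,2,0,1;-0.05,-0.1,4,0,1;-0.05,-0.1,5.25,0,1;-0.05,-0.1,5.4,0,1;-0.05,-0.1,5.4,0,0;-0.05,-0.1,5.4,0,0;-0.05,-0.1,5.4,0,0;-0.05,-0.1,5.4,0,0;-0.05,-0.1,5.4,0,0;-0.05,-0.1,5.4,0,0;-0.05,-0.1,5.4,0,0", "grip_force": 35}}

```text
time: 3.1
position: [0.5405, 0.0256, 0.2227]
tool_rot: [0.202, 3.135, 0.0]
ft_force: [-1.4, -0.2, -0.4]
grip_width: 0.448
grip_force: 0.0
```

```bash
python3 d.py .4630 -.364 .3 80.5
```

```text
t 3.1 pos [0.5405 0.0256 0.2227] ydir 82.61631851935743 down [ 0.0002  0.0001 -1.    ] w 0.4484121381668729 gf 0.0 F [-1.4092 -0.1846 -0.3893] q [-0.5513  0.0869  0.4855  1.7393 -0.0418  1.3253  1.3847]
target [0.463, -0.364, 0.3, 80.5] delta [ 0.0268 -0.3963 -0.0774] turn 0.03693672618371859
```

>>> {"op": "tcp_steps", "data": {"motion": "0,0,0,0,0;0,0,0,0,0;0,0,0,0,0;0,0,0,0,0;0,0,0,0,0;0,0,0,0,0;0,0,0,0,0;0,0,0,0,0"}}

```text
time: 3.9
position: [0.5405, 0.026, 0.2225]
tool_rot: [0.202, 3.135, 0.001]
ft_force: [0.2, 3.2, -1.8]
grip_width: 0.137
grip_force: 34.9
```

```bash
python3 d.py
```

```text
t 3.9 pos [0.5405 0.026  0.2225] ydir 82.6305019908402 down [ 0.0002  0.0006 -1.    ] w 0.13732186934470603 gf 34.8648624427733 F [ 0.1633  3.1554 -1.831 ] q [-0.5515  0.0871  0.4852  1.7395 -0.0424  1.325   1.3847]
```

>>> {"op": "tcp_steps", "data": {"motion": "0,0,-1,0,0;0,0,-2.5,0,0;0,0,-4,0,0;0,0,-5,0,0;0.1,-1,-5,0,0;0.2,-3,-5,0,0;0.35,-5,-5,0.01,0;0.5,-7,-5,0.01,0;0.65,-9,-5,0.02,0;0.8,-11,-5,0.02,0;0.95,-13,-5,0.03,0;1.05,-15,-5,0.03,0;1.2,-17,-5,0.037,0;1.3,-18.5,-5,0.037,0;1.3,-19.5,-5,0.037,0;1.3,-19.8,-5,0.037,0;1.3,-19.8,-5,0.037,0;1.3,-19.8,-5,0.037,0"}}

```text
time: 5.7
position: [0.4643, -0.3623, 0.3221]
tool_rot: [-0.257, -3.13, -0.002]
ft_force: [-0.7, 1.3, -2.8]
grip_width: 0.133
grip_force: 34.9
```

```bash
python3 d.py .463 -.364 .27 80.5
```

```text
t 5.7 pos [ 0.4643 -0.3623  0.3221] ydir 80.60323496995005 down [-0.0006  0.0013 -1.    ] w 0.13268047935042526 gf 34.88248777779518 F [-0.7387  1.308  -2.8485] q [-0.0952  0.2033  0.8467  1.4715 -0.1524  1.5362  2.1534]
target [0.463, -0.364, 0.27, 80.5] delta [ 0.001  -0.002   0.0521] turn 0.0018017901288258037
```

Scaled: 0.09 m is 4.5, 0.085 m is 4.25.

>>> {"op": "tcp_steps", "data": {"motion": "0.05,-0.1,1.5,0,0;0.05,-0.1,3,0,0;0.05,-0.1,4.25,0,0;0.05,-0.1,4.5,0,0;0.05,-0.1,4.5,0,0;0.05,-0.1,4.5,0,0"}}

```text
time: 6.3
position: [0.4635, -0.3655, 0.2341]
tool_rot: [0.258, 3.129, -0.001]
ft_force: [0.4, -0.4, -1.8]
grip_width: 0.131
grip_force: 34.9
```

```bash
python3 - <<'E'
import cv2; from bench import ctrl
t=ctrl.get_image("top")[200:300,380:480];s=ctrl.get_image("scene")
cv2.imwrite("pics/s2full.png",s[:,:,::-1]);s=s[80:180,190:290]
a=[cv2.resize(x[:,:,::-1],(400,400),interpolation=cv2.INTER_CUBIC) for x in (t,s)]
cv2.imwrite("pics/p2.png",cv2.hconcat(a))
E
python3 d.py .463 -.364 .14 80.5
```

```text
t 6.4 pos [ 0.4633 -0.366   0.2342] ydir 80.53037316256523 down [ 0.0024 -0.0012 -1.    ] w 0.1350528167753509 gf 34.88294553622836 F [-0.2321 -0.6499 -2.297 ] q [-0.0857  0.2361  0.8376  1.6169 -0.1792  1.3657  2.1798]
target [0.463, -0.364, 0.14, 80.5] delta [0.0009 0.002  0.0942] turn 0.0005301116910066833
```

View pics/p2.png

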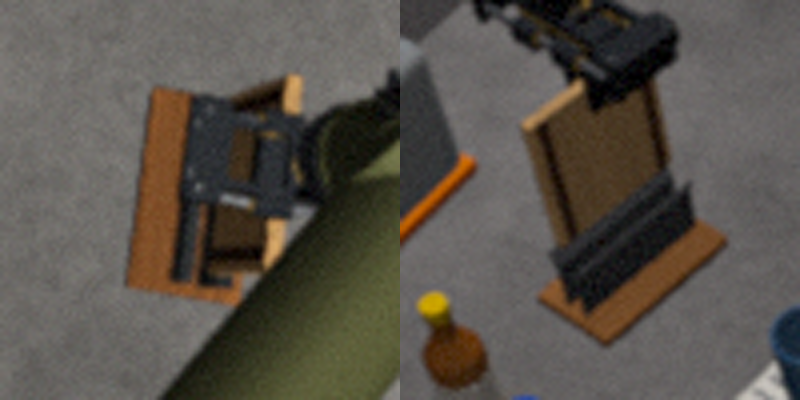

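```bash
python3 - <<'E'
from h import *
def w(x,y,yaw,q): c,s=np.cos(yaw),np.sin(yaw); q=np.array(q)/1000; return np.array([x+c*q[0]-s*q[1],y+s*q[0]+c*q[1],q[2]])
f=lambda P,n,off,add: ((proj(n,P)-off)*4+[1.5+add,1.5]).round(0)
def show(lbl,P): print(lbl,"top",f(P,"top",[380,200],0),"scene",f(P,"scene",[190,80],400))
a=np.radians(-9.45)
for y in(-12,-9,9,12):
  for x in(80,-80): show(f"plate x{x} y{y} z85",w(.463,-.364,a,(x,y,85)))
for q in((90,50,15),(90,-50,15),(-90,50,15),(-90,-50,15)): show(f"base{q}",w(.463,-.364,a,q))
b=np.radians(-9.47)
for z in(260,110):
  for y in(-6,6):
    for x in(75,-75): show(f"board x{x} y{y} z{z}",w(.4633,-.3655,b,(x,y,z)))
E
```

```text
plate x80 y-12 z85 top [243. 100.] scene [556. 262.]
plate x-80 y-12 z85 top [219. 287.] scene [671. 169.]
plate x80 y-9 z85 top [239.  99.] scene [558. 263.]
plate x-80 y-9 z85 top [215. 287.] scene [674. 171.]
plate x80 y9 z85 top [218.  96.] scene [571. 272.]
plate x-80 y9 z85 top [194. 283.] scene [686. 179.]
plate x80 y12 z85 top [215.  95.] scene [573. 274.]
plate x-80 y12 z85 top [190. 282.] scene [689. 180.]
base(90, 50, 15) top [152.  86.] scene [607. 345.]
base(90, -50, 15) top [263. 104.] scene [537. 297.]
base(-90, 50, 15) top [125. 287.] scene [731. 239.]
base(-90, -50, 15) top [238. 306.] scene [662. 196.]
board x75 y-6 z260 top [304.  79.] scene [521. 125.]
board x-75 y-6 z260 top [280. 279.] scene [643.  35.]
board x75 y6 z260 top [288.  77.] scene [530. 131.]
board x-75 y6 z260 top [264. 276.] scene [652.  41.]
board x75 y-6 z110 top [245. 101.] scene [557. 244.]
board x-75 y-6 z110 top [223. 280.] scene [667. 156.]
board x75 y6 z110 top [231.  98.] scene [566. 249.]
board x-75 y6 z110 top [208. 277.] scene [676. 162.]
```

```bash
python3 - <<'E'
import cv2
b=cv2.imread("pics/s2full.png")[95:160,220:285]
cv2.imwrite("pics/p3.png",cv2.resize(b,(585,585),interpolation=cv2.INTER_CUBIC))
E
```

```text
(no output)
```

View pics/p3.png

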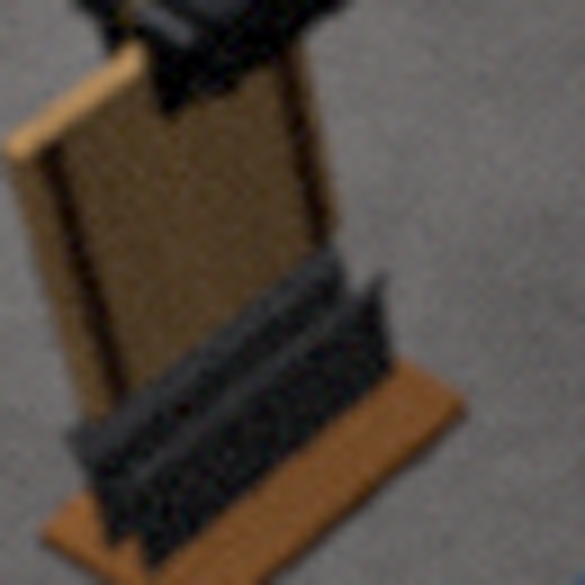

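The board is centred over the slot: predicted and observed lips and board edges agree within about 1 px. Its bottom is near z 0.11, just above the lips. I'll lower it in stages and watch the force.

>>> {"op": "tcp_steps", "data": {"motion": "0.05,0.075,0.75,0,0;0.05,0.075,1.5,0,0;0.05,0.075,2.25,0,0;0.05,0.075,2.75,0,0;0.05,0.075,2.75,0,0"}}

```text
time: 6.9
position: [0.4606, -0.3634, 0.1752]
tool_rot: [-0.26, -3.127, -0.001]
ft_force: [-0.7, 0.3, -3.0]
grip_width: 0.132
grip_force: 34.9
```

```bash
python3 d.py .463 -.364 .1395 80.5
```

```text
t 6.9 pos [ 0.4606 -0.3634  0.1752] ydir 80.48085353303173 down [-0.0035  0.0011 -1.    ] w 0.13182666694507153 gf 34.89798587746918 F [-0.7357  0.3103 -2.9624] q [-0.0733  0.2761  0.8248  1.7002 -0.2102  1.2613  2.2024]
target [0.463, -0.364, 0.1395, 80.5] delta [-0.0026 -0.0002  0.0357] turn -0.0003341688887205773
```

Scaled: 0.037 m is 1.85, 0.036 m is 1.8.

>>> {"op": "tcp_steps", "data": {"motion": "-0.1,0,0.5,0,0;-0.1,0,1,0,0;-0.1,0,1.4,0,0;-0.1,0,1.6,0,0;-0.1,0,1.7,0,0;-0.1,0,1.8,0,0;-0.1,0,1.85,0,0;-0.1,0,1.85,0,0"}}

```text
time: 7.7
position: [0.4638, -0.3642, 0.1407]
tool_rot: [0.26, 3.131, 0.0]
ft_force: [-1.2, -0.0, -3.3]
grip_width: 0.135
grip_force: 34.9
```

```bash
python3 d.py
```

```text
t 7.7 pos [ 0.4638 -0.3642  0.1407] ydir 80.50264935721954 down [ 0.0003  0.0001 -1.    ] w 0.13497512280584859 gf 34.88282225240255 F [-1.2404 -0.0212 -3.3018] q [-0.0578  0.3135  0.8121  1.7358 -0.2431  1.1965  2.2248]
```

Scaled: 0.003 m is 0.15, 0.002 m is 0.1.

>>> {"op": "tcp_steps", "data": {"motion": "0,0,0.1,0,0;0,0,0.15,0,0;0,0,0.15,0,0"}}

```text
time: 8.0
position: [0.4642, -0.3648, 0.1395]
tool_rot: [0.26, 3.129, 0.0]
ft_force: [-1.7, 1.6, 7.1]
grip_width: 0.138
grip_force: 34.9
```

>>> {"op": "tcp_steps", "data": {"motion": "0,0,0.1,0,0;0,0,0.1,0,0", "lines": "2,4"}}

```text
position: [0.4642, -0.3654, 0.1395]
tool_rot: [0.261, 3.128, 0.0]
ft_force: [-5.1, 4.0, 18.7]
```

It met the floor at exactly the predicted height, so the board is home. I'll ease off, release, and rise.

Scaled: -0.18 m is -9, -0.15 m is -7.5.

>>> {"op": "tcp_steps", "data": {"motion": "0,0,-0.15,0,0;0,0,-0.2,0,0;0,0,-0.2,0,0.4;0,0,-0.2,0,0.4;0,0,-0.2,0,0.4;0,0,-0.2,0,0.4;0,0,-0.2,0,0.4;0,0,-1.5,0,0.4;0,0,-3.5,0,0.4;0,0,-5.5,0,0.4;0,0,-7.5,0,0.4;0,0,-9,0,1;0,0,-9,0,1"}}

```text
time: 9.5
position: [0.4651, -0.366, 0.3203]
tool_rot: [0.26, 3.124, -0.005]
ft_force: [-0.3, -0.2, -0.4]
grip_width: 0.507
grip_force: 0.0
```

```bash
python3 - <<'E'
import cv2; from bench import ctrl
t=ctrl.get_image("top")[165:285,240:450];s=ctrl.get_image("scene")[75:235,215:405]
cv2.imwrite("pics/t4.png",t[:,:,::-1])
a=[cv2.resize(x[:,:,::-1],(399,336),interpolation=cv2.INTER_CUBIC) for x in (t,s)]
cv2.imwrite("pics/p4.png",cv2.hconcat(a))
E
python3 d.py
```

```text
t 9.6 pos [ 0.4638 -0.3644  0.3158] ydir 80.49924655289189 down [ 0.001  -0.0003 -1.    ] w 0.5889348725718422 gf 0.0 F [ 0.4011 -0.3752 -0.9782] q [-0.0955  0.2052  0.8502  1.4829 -0.1544  1.5219  2.1566]
```

View pics/p4.png

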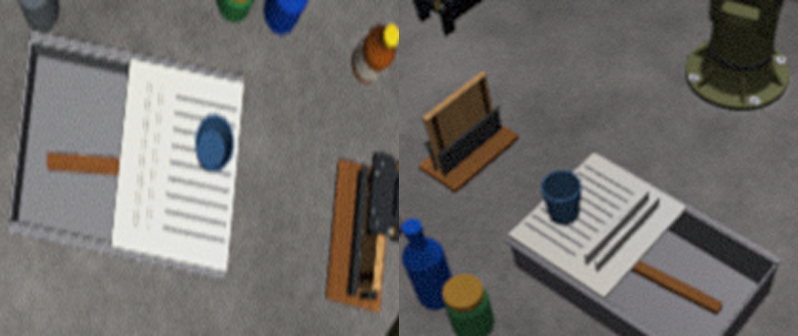

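The board stands in the slot and the spatula and cup are untouched. Next I'll work out the spatula in the bowl frame.

```bash
python3 - <<'E'
from h import *
np.set_printoptions(precision=4,suppress=True)
a=np.radians(-7.95);Rb=np.array([[np.cos(a),-np.sin(a)],[np.sin(a),np.cos(a)]]);o=np.array([.555,.065])
for n,p,c in(("top",(95.5,219),TC),("top",(237,224),TC),("scene",(608,420),SC),("scene",(450,345),SC)):
    X=plane(n,p,.024 ,c); print(n,X,"bowl",Rb.T@(X[:2]-o))
print("bowl pts -> world")
for q in((0,.13),(0,.10),(-.02,.13),(-.005,.13)): print(q,Rb@q+o)
E
python3 d.py .56 .19 .32 172.05
```

```text
top [0.5532 0.2145 0.024 ] bowl [-0.0225  0.1478]
top [0.5488 0.0828 0.024 ] bowl [-0.0086  0.0168]
scene [0.5504 0.2098 0.024 ] bowl [-0.0246  0.1428]
scene [0.5477 0.0491 0.024 ] bowl [-0.005  -0.0168]
bowl pts -> world
(0, 0.13) [0.573  0.1938]
(0, 0.1) [0.5688 0.164 ]
(-0.02, 0.13) [0.5532 0.1965]
(-0.005, 0.13) [0.568  0.1944]
t 9.6 pos [ 0.4638 -0.3644  0.3158] ydir 80.49924655289189 down [ 0.001  -0.0003 -1.    ] w 0.5889348725718422 gf 0.0 F [ 0.4011 -0.3752 -0.9782] q [-0.0955  0.2052  0.8502  1.4829 -0.1544  1.5219  2.1566]
target [0.56, 0.19, 0.32, 172.05] delta [-0.0033  0.5627 -0.0043] turn 1.543730573256208
```

Scaled: 0.5685 m is 28.425, 0.56 m is 28.

>>> {"op": "tcp_steps", "data": {"motion": "0,1.5,0,0.1,1;-0.05,3,0,0.2,1;-0.1,5,0,0.3,1;-0.15,7,0,0.42,1;-0.2,9,0,0.54,1;-0.25,11,0,0.66,1;-0.3,13,0,0.78,1;-0.35,15,0,0.9,1;-0.4,17,0,1.02,1;-0.45,19,0,1.14,1;-0.5,21,0,1.26,1;-0.55,23,0,1.38,1;-0.6,25,0,1.48,1;-0.65,27,0,1.544,1;-0.675,28,0,1.544,1;-0.675,28.425,0,1.544,1;-0.675,28.425,0,1.544,1;-0.675,28.425,0,1.544,1"}}

```text
time: 11.4
position: [0.5711, 0.1915, 0.3156]
tool_rot: [2.372, 2.058, -0.001]
ft_force: [0.8, -0.5, 0.8]
grip_width: 1.002
grip_force: 0.0
```

```bash
python3 d.py .571 .194 .06 172.05;  python3 d.py .571 .194 .012 172.05|tail -1
```

```text
t 11.4 pos [0.5711 0.1915 0.3156] ydir -8.106420596372768 down [-0.     -0.0012 -1.    ] w 1.0019062115778063 gf 0.0 F [ 0.763  -0.4709  0.7523] q [-0.7684  0.1997  0.4769  1.4413 -0.0902  1.523  -0.4367]
target [0.571, 0.194, 0.06, 172.05] delta [ 0.0028 -0.0005  0.2556] turn -0.002730054424638162
target [0.571, 0.194, 0.012, 172.05] delta [ 0.0028 -0.0005  0.3036] turn -0.002730054424638162
```

>>> {"op": "tcp_steps", "data": {"motion": "0.1,0,2.5,0,1;0.1,0,5,0,1;0.1,0,7.5,0,1;0.1,0,9.5,0,1;0.1,0,11,0,1;0.1,0,11.75,0,1;0.1,0,11.75,0,1"}}

```text
time: 12.1
position: [0.5701, 0.1941, 0.0792]
tool_rot: [-2.372, -2.059, 0.005]
ft_force: [0.3, 0.3, -0.5]
grip_width: 0.999
grip_force: 0.0
```

```bash
python3 d.py .571 .194 .012 172.05
```

```text
t 12.1 pos [0.5701 0.1941 0.0792] ydir -8.076872607449086 down [-0.0028 -0.0018 -1.    ] w 0.9986983316709414 gf 0.0 F [ 0.2524  0.2516 -0.5367] q [-0.7429  0.3502  0.4453  1.7509 -0.1672  1.0814 -0.3827]
target [0.571, 0.194, 0.012, 172.05] delta [0.0002 0.0011 0.0672] turn -0.0022143447305768543
```

>>> {"op": "tcp_steps", "data": {"motion": "0,0.05,1.25,0,1;0,0.05,2.25,0,1;0,0.05,3,0,1;0,0.05,3.35,0,1;0,0.05,3.35,0,1", "grip_force": 12}}

```text
time: 12.6
position: [0.5723, 0.1959, 0.0137]
tool_rot: [2.371, 2.062, -0.0]
ft_force: [0.6, -0.0, -0.3]
grip_width: 0.999
grip_force: 0.0
```

```bash
python3 d.py
```

```text
t 12.6 pos [0.5723 0.1959 0.0137] ydir -7.976540723658748 down [ 0.     -0.0001 -1.    ] w 0.9989184607897397 gf 0.0 F [ 0.5773 -0.0496 -0.3089] q [-0.7223  0.4324  0.4237  1.7925 -0.2116  0.9615 -0.3505]
```

Scaled: 0.003 m is 0.15, 0.002 m is 0.1.

>>> {"op": "tcp_steps", "data": {"motion": "0,0,0.1,0,1;0,0,0.15,0,0;0,0,0.15,0,0;0,0,0.15,0,0;0,0,0.15,0,0;0,0,0.15,0,0;0,0,0.15,0,0;0,0,0.15,0,0;0,0,0.15,0,0;0,0,0.15,0,0;0,0,0.15,0,0;0,0,0.15,0,0;0,0,0.15,0,0;0,0,0.15,0,0;0,0,0.15,0,0"}}

```text
time: 14.1
position: [0.5721, 0.1961, 0.0106]
tool_rot: [-2.37, -2.062, -0.0]
ft_force: [-1.5, -0.2, 0.8]
grip_width: 0.254
grip_force: 12.0
```

```bash
python3 d.py
```

```text
t 14.1 pos [0.5721 0.1961 0.0106] ydir -7.967793974070706 down [ 0.      0.0001 -1.    ] w 0.25416794213967847 gf 12.00033813714981 F [-1.5022 -0.2476  0.7864] q [-0.7215  0.4364  0.4224  1.7945 -0.2139  0.9557 -0.349 ]
```

Gripped at 22 mm, which matches the handle width. Now I'll use a soft grip so the blade can pivot and droop, lifting the butt while drawing it out along bowl +y.

>>> {"op": "tcp_steps", "data": {"motion": "0,0,0,0,0;0.1,0,-0.65,0,0;0.25,0,-1.3,0,0;0.4,0,-2,0,0;0.55,0,-2.65,0,0;0.75,0,-3.3,0,0;1,0,-4,0,0;1.4,0,-4.85,0,0;1.4,0,-4.85,0,0", "grip_force": 8}}

```text
time: 15.0
position: [0.5777, 0.2264, 0.1108]
tool_rot: [2.368, 2.064, 0.009]
ft_force: [0.6, -0.3, -0.7]
grip_width: 0.252
grip_force: 8.0
```

```bash
python3 - <<'E'
import cv2; from bench import ctrl
s=ctrl.get_image("scene")[60:240,240:440]
cv2.imwrite("pics/p5.png",cv2.resize(s[:,:,::-1],(660,594),interpolation=cv2.INTER_CUBIC))
E
python3 d.py
```

```text
t 15.05 pos [0.5769 0.2253 0.1092] ydir -7.8743328575488265 down [ 0.0028  0.0019 -1.    ] w 0.2523924917410995 gf 8.000902086496353 F [-0.2936  0.3517  0.1244] q [-0.775   0.3483  0.4398  1.6861 -0.1615  1.1398 -0.4285]
```

View pics/p5.png

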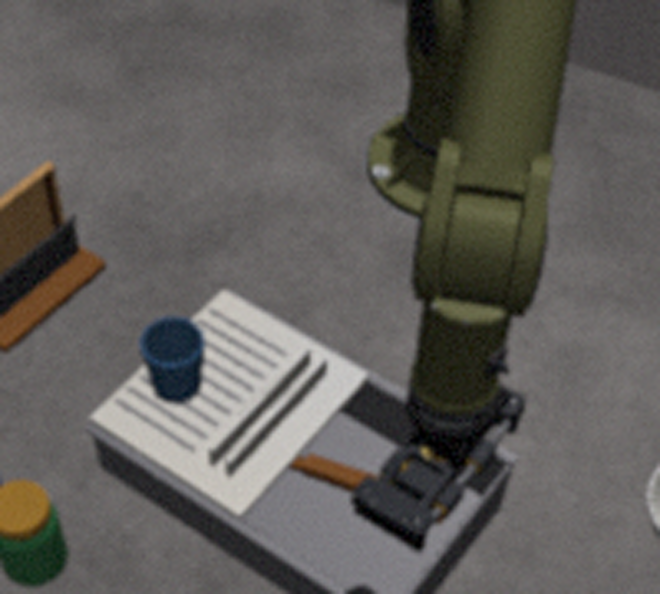

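The handle tilts down into the opening with the fingers still on it, and forces are negligible. Continuing.

Careful with the scale: shifts go in units of 20 mm. That gives: -0.085 m is -4.25, -0.075 m is -3.75.

>>> {"op": "tcp_steps", "data": {"motion": "0.3,0,-0.6,0,0;0.6,0,-1.15,0,0;0.9,0,-1.7,0,0;1.2,0,-2.25,0,0;1.35,0,-2.75,0,0;1.45,0,-3.25,0,0;1.45,0,-3.75,0,0;1.45,0,-4.25,0,0;1.45,0,-4.25,0,0"}}

```text
time: 15.95
position: [0.581, 0.2526, 0.1946]
tool_rot: [2.37, 2.061, 0.005]
ft_force: [-0.0, 0.4, -0.2]
grip_width: 0.252
grip_force: 8.0
```

```bash
python3 d.py
```

```text
t 15.95 pos [0.581  0.2526 0.1946] ydir -7.990534536320703 down [ 0.0027  0.0016 -1.    ] w 0.2521490340120662 gf 7.99964539713983 F [-0.0493  0.4133 -0.15  ] q [-0.8084  0.3112  0.4431  1.5524 -0.1369  1.3056 -0.4879]
```

Scaled: -0.097 m is -4.85, -0.085 m is -4.25.

>>> {"op": "tcp_steps", "data": {"motion": "-0.15,0,-0.5,0,0;-0.3,0,-1.1,0,0;-0.5,0,-1.75,0,0;-0.75,0,-2.25,0,0;-1,0,-2.75,0,0;-1.25,0,-3.2,0,0;-1.65,0,-3.6,0,0;-2.1,0,-3.95,0,0;-2.5,0,-4.25,0,0;-3,0,-4.55,0,0;-3.5,0,-4.85,0,0;-3.5,0,-4.85,0,0;-3.5,0,-4.85,0,0;-3.5,0,-4.85,0,0"}}

```text
time: 17.35
position: [0.57, 0.1838, 0.2891]
tool_rot: [-2.369, -2.062, 0.001]
ft_force: [-0.3, 0.5, -1.0]
grip_width: 0.247
grip_force: 8.0
```

```bash
python3 - <<'E'
import cv2; from bench import ctrl
s=ctrl.get_image("scene")[60:240,240:440];t=ctrl.get_image("top")[150:290,240:400]
a=[cv2.resize(s[:,:,::-1],(440,396),interpolation=cv2.INTER_CUBIC),cv2.resize(t[:,:,::-1],(352,308),interpolation=cv2.INTER_CUBIC)]
a[1]=cv2.copyMakeBorder(a[1],0,88,0,0,cv2.BORDER_CONSTANT)
cv2.imwrite("pics/p6.png",cv2.hconcat(a))
import numpy as np
h=cv2.cvtColor(s,cv2.COLOR_RGB2HSV); m=((h[...,0]<6)|(h[...,0]>174))&(h[...,1]>150)&(h[...,2]>60)
v,u=np.nonzero(m); print("red px",len(u),(u.min()+240,u.max()+240,v.min()+60,v.max()+60) if len(u) else "")
E
python3 d.py
```

```text
red px 38 (np.int64(326), np.int64(337), np.int64(193), np.int64(204))
t 17.45 pos [0.57   0.1838 0.2891] ydir -7.9067772698558 down [-0.0007 -0.0002 -1.    ] w 0.24695571397502636 gf 7.999694814789109 F [-0.4095 -0.5418 -0.9457] q [-0.7665  0.1972  0.4834  1.4966 -0.0917  1.4711 -0.4199]
```

```bash
python3 - <<'E'
from h import *
a=np.radians(-7.95); yb=np.array([-np.sin(a),np.cos(a),0])
p=np.array([.570,.184,.294])
for d in(40,50,60,70,80,90):
    r=np.radians(d); u=-np.cos(r)*yb+np.array([0,0,-np.sin(r)])
    print(d,"blade start/tip px",proj("scene",p+.205*u).round(),proj("scene",p+.285*u).round(),"tip",(p+.285*u).round(3))
E
```

```text
40 blade start/tip px [322. 176.] [308. 176.] tip [ 0.54  -0.032  0.111]
50 blade start/tip px [328. 184.] [316. 187.] tip [0.545 0.003 0.076]
60 blade start/tip px [335. 192.] [325. 197.] tip [0.55  0.043 0.047]
70 blade start/tip px [342. 199.] [335. 207.] tip [0.557 0.087 0.026]
80 blade start/tip px [350. 205.] [346. 215.] tip [0.563 0.135 0.013]
90 blade start/tip px [359. 211.] [357. 223.] tip [0.57  0.184 0.009]
```

The red blade is at scene (326–337, 193–204). That means the spatula hangs at about 60° with its tip still slightly under the drainer edge, so I'll shift along bowl +y before raising it.

Scaled: 0.07 m is 3.5, 0.06 m is 3.

>>> {"op": "tcp_steps", "data": {"motion": "1,0,0,0,0;2,0,0,0,0;3,0,0,0,0;3.5,0,0,0,0;3.5,0,0,0,0;3.5,0,0,0,0;3.5,0,0,0,0"}}

```text
time: 18.15
position: [0.5803, 0.2512, 0.2897]
tool_rot: [2.372, 2.059, -0.0]
ft_force: [-0.4, -0.2, -0.9]
grip_width: 0.253
grip_force: 8.0
```

```bash
python3 - <<'E'
from h import *
s=ctrl.get_image("scene")
h=cv2.cvtColor(s,cv2.COLOR_RGB2HSV); m=((h[...,0]<6)|(h[...,0]>174))&(h[...,1]>150)&(h[...,2]>60)
m[:,:300]=0;m[:120]=0;m[:,420:]=0
v,u=np.nonzero(m); print(len(u),u.min(),u.max(),v.min(),v.max(),u.mean(),v.mean())
p=ctrl.get_state()["position"]+[0,0,.005];a=np.radians(-7.95); yb=np.array([-np.sin(a),np.cos(a),0])
for d in(50,55,60,65,70):
    r=np.radians(d); w=-np.cos(r)*yb+np.array([0,0,-np.sin(r)])
    print(d,proj("scene",p+.205*w).round(),proj("scene",p+.285*w).round(),"tip",(p+.285*w).round(3))
E
python3 d.py
```

```text
53 342 355 202 215 349.07547169811323 208.60377358490567
50 [344. 194.] [331. 196.] tip [0.555 0.07  0.077]
55 [347. 198.] [336. 202.] tip [0.558 0.089 0.061]
60 [351. 201.] [341. 207.] tip [0.561 0.11  0.048]
65 [355. 205.] [345. 212.] tip [0.564 0.132 0.037]
70 [359. 209.] [351. 216.] tip [0.567 0.155 0.027]
t 18.2 pos [0.5803 0.2512 0.2898] ydir -8.069019912001284 down [ 0.0004 -0.0003 -1.    ] w 0.25178386175476697 gf 7.999963035690598 F [-0.377  -1.0702 -1.6723] q [-0.8111  0.2725  0.4543  1.4089 -0.1184  1.4871 -0.5024]
```

Now at about 65° with the tip inside the opening (bowl y ≈ +65 mm). I'll firm up the grip and rise straight up.

Scaled: -0.25 m is -12.5, -0.04 m is -2.

>>> {"op": "tcp_steps", "data": {"motion": "0,0,0,0,0;0,0,0,0,0;0,0,-1,0,0;0,0,-2,0,0;0,0,-3,0,0;0,0,-4,0,0;0,0,-5.5,0,0;0,0,-7,0,0;0,0,-8.5,0,0;0,0,-10,0,0;0,0,-11.5,0,0;0,0,-12.5,0,0;0,0,-12.5,0,0;0,0,-12.5,0,0;0,0,-12.5,0,0", "grip_force": 25}}

```text
time: 19.7
position: [0.5799, 0.2524, 0.5379]
tool_rot: [-2.37, -2.061, 0.004]
ft_force: [-0.3, -0.6, -0.3]
grip_width: 0.25
grip_force: 25.0
```

```bash
python3 d.py;python3 - <<'E'
from h import *
s=ctrl.get_image("scene"); t=ctrl.get_image("top")
a=[cv2.resize(x[:,:,::-1],(w,h),interpolation=cv2.INTER_CUBIC) for x,w,h in((s[40:240,200:440],480,400),(t[130:290,240:440],320,256))]
a[1]=cv2.copyMakeBorder(a[1],0,144,0,0,cv2.BORDER_CONSTANT)
cv2.imwrite("pics/p7.png",cv2.hconcat(a))
E
```

```text
t 19.7 pos [0.5799 0.2524 0.5379] ydir -7.976898078465592 down [-0.0024 -0.0007 -1.    ] w 0.24951011866041561 gf 24.99993003671989 F [-0.3071 -0.6382 -0.2783] q [-0.7167  0.3874  0.4829  0.7687 -0.196   2.021  -0.4897]
```

View pics/p7.png

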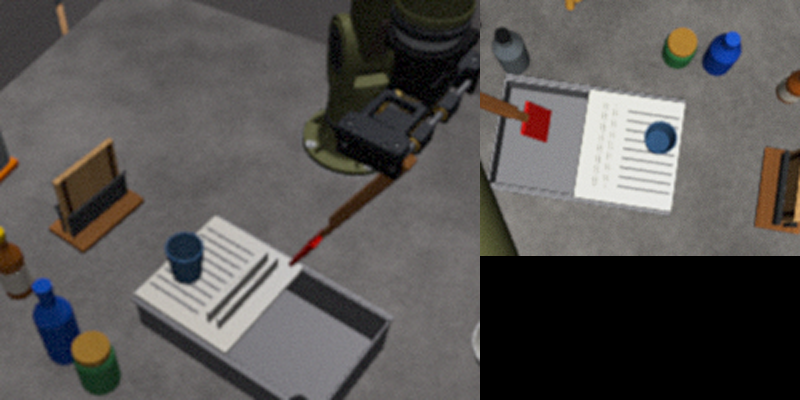

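The spatula hangs in the air from the gripper. Its tip is at scene crop (291,264) and top crop (69,122). The board is in its slot and the cup and bottles haven't moved. I'll triangulate the tip height.

```bash
python3 -c "
from h import *
print(tri((69,122),(291,264),(240,130,1.6),(200,40,2)))"
```

```text
(array([0.57470062, 0.12906974, 0.27491069]), np.float64(1.5364951439754044))
```

>>> {"op": "tcp_steps", "data": {"motion": "0,0,0,0,0;0,0,0,0,0;0,0,0,0,0"}}

```text
time: 20.1
position: [0.5799, 0.2526, 0.5395]
tool_rot: [-2.37, -2.062, 0.0]
ft_force: [-0.2, -0.4, -1.0]
grip_width: 0.249
grip_force: 25.0
```

```bash
python3 -c "
from bench import ctrl; print(ctrl.close_job())"
```

```text
the job is handed in; nothing more can be done
None
```

I handed the job in at about 20 s: the board is home in its slot and released, and the spatula is held in the air with its tip about 175 mm above the drainer; in the last pictures the cup, bottles and jar had not moved, and nothing went near the white bowl, which those views only partly showed.

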